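Lock the shaker's hold-down bar with its hairpin clip

ROBOT

A 6-joint arm with a two-finger parallel gripper is mounted at the origin on the work surface; the furniture and walls round the work are solid. World frame = base frame: x ahead of the robot, y to its left, z up, the work surface at z = 0. Lengths are in m, angles in rad, forces in N, time in s.
With the tool pointing down it reaches from about 0.275 to 0.75 m from the base axis. Payload 10.2 kg.
Tool frame: the origin (TCP) lies midway between the tips of the shut fingers; the grasp point (between the pads) lies 19 mm behind it; x points along the fingers, y is the direction in which the jaws open and shut, and the axes are right-handed (so a half turn about x gives the same grasp; the last joint's range is limited). The gripper opens to 85 mm and grips with 20 to 120 N. Pads are 22 mm wide; open, the fingers measure 114 mm over their backs; the gripper's body (76 mm by 85 mm) begins 54 mm behind the grasp point. The pads swing forward as they close: fully open they stand 13 mm farther back than shut.
Start: joints at [0.992, 0.313, 1.498, -0, 1.331, -0.223], TCP at [0.183, 0.492, 0.231] pointing down, gripper open.
Joint ranges: [-2.94, 2.94], [-0.97, 2.17], [0.19, 2.56], [-1.23, 4.37], [0.02, 3.11], [-2.88, 2.88]. Speed limits (rad/s): [2.39, 2.39, 3.01, 3.14, 3.14, 3.14].

INTERFACE

Orientations are given as [roll, pitch, yaw] about the fixed x, y, z axes, in that order (R = Rz(yaw) Ry(pitch) Rx(roll)).
In Python, from plant import manip, jaws, planner, get_state, imaging, sign_off gives the robot as it stands. Calls block until the motion is done:
- manip.reach(position, orientation): joint-space move of the TCP to a pose.
- manip.movel(position, rot=None, vel=0.15): straight line of the TCP; rot=None keeps the orientation; vel is the mean speed in m/s.
- manip.move_joints(angles): joint-space move.
- jaws.open_gripper() and jaws.clamp(): open the fingers fully, or close them until they stop; the grip force is fixed at half the most.
- manip.sleep(seconds).
- planner.inverse_kinematics(position, orientation): joint angles nearest the present ones, or None.
- get_state(): the state.
- imaging.get_image(name): name is "scene" or "top" or "wrist"; returns a dict with "frame" (420x560x3 uint8, red, green, blue), "intrinsics" (3x3 intrinsics, pixels), "D" ([k1, k2, p1, p2, k3] as OpenCV has them; the pictures are not rectified), "R" (3x3) and "t" (3): a world point X has camera coordinates R X + t. Camera axes: x right, y down, z forward; pixel columns grow to the right and rows downward; lengths in m; the calibration is good to about 2 mm. A picture is of the moment at which its call begins. There is no depth.
A pose or a line that the arm cannot do raises manip.MotionError and nothing moves.
- sign_off(): hands the job in, once; it reports no verdict.
The state is a dict: "clock": time; "joint_positions": joint angles; "dq": joint speeds; "tau": joint torques, N m; "eef_pos": TCP position; "orientation": TCP orientation; "wrist_force": force on the tool from outside, world axes, zero at the start; "torque": the same for the moment, N m; "grip_width": opening from 0.0 (shut) to 1.0 (fully open).
Only numpy, scipy, OpenCV 4.12 (cv2) and the standard library are available. Lean on these libraries where they do the work, as an engineer would, in place of code of your own. Each camera call takes 0.05 s, during which the arm holds its last target. There are 200 camera calls.

TASK

The tube rack on the bench shaker must be secured before a run. Swing the raised hold-down bar fully down so that its forked end drops round the stud, then pick up the hairpin clip and push it sideways onto the neck of the stud, above the bar and under the stud's head, until it snaps home, and let go of it. Leave the beaker, the tape roll and the timer where they are.

Things in the scene. Friction and masses are not known exactly. Their poses are not given: they have to be found in the camera images.
- shaker: White bench shaker, fixed, housing 176 x 236 mm, aluminium tray 160 x 290 mm, tray top at z = 71 mm; an orange rack of capped tubes is fixed on it (80 x 190 mm, caps up to z = 130 mm). Origin: centre of its underside on the bench; x from its front panel to its back, y towards the end with the stud, z up. Bar hinge at y = -122 mm, z = 136 mm, axis along x; stud at y = +122 mm.
- stud_neck (a point): Middle of the neck of the upright steel stud, on its axis, 145.5 mm above the bench; axes as the shaker's. Neck: round, 12 mm across, bare for 13 mm between the top of the closed bar (z = 139 mm) and the flat underside of the stud's round head (z = 152 mm; head 22 mm across, top z = 162 mm). The clip goes on level, wire between bar and head; from the front (along shaker +x) the way is free.
- hold_bar (a joint): Angle of the steel hold-down bar, rad: 0 = level, fully down at its stop just above the tube caps; grows as it is raised; starts at 0.3 to 0.55. Its friction hinge keeps it where it is left; 1 to 4 N on the thumb pad moves it down. Bar 24 mm wide, 6 mm thick; its free end is a fork 52 mm wide in x with an open 27 mm slot, tines 219 to 274 mm from the hinge, which straddles the stud when down.
- bar_pad (a point): Centre of the top of the black round thumb pad (24 mm in diameter, 5 mm high) on the hold-down bar: press here to close the bar. It lies 192 mm from the hinge axis towards the fork and 7.5 mm above the axis when the bar is level. It turns with the bar: its y points along the bar to the fork, its z square to the bar.
- clip_grip (a point): Centre of the white moulded finger grip of the loose hairpin clip (38 g), which starts lying flat on the bench. Grip 22 mm long (x), 16 mm wide (y), 19 mm high, flush with the clip's underside, 9.5 mm below this point. x points to the open mouth of the clip, z up. A small wire loop sticks out behind the grip, to 25 mm from this point.
- clip_seat (a point): Centre of the clip's seat for the neck, 37 mm ahead of the grip's centre along x, at mid-wire (2 mm above the underside); axes as the grip's. Two sprung 4 mm wire legs, 13 mm apart inside at the seat, narrow to a 6.6 mm throat 9.5 mm ahead and flare to a 20 mm mouth 24 mm ahead. They spread and snap back as the throat passes the neck: a push of about 6 to 14 N. Home, it has 2 mm of play.
- beaker: Clear beaker 62 mm in diameter, 78 mm high, a bystander; origin at the centre of its underside.
- tape_roll: Roll of marking tape 64 mm in diameter, 19 mm high, lying flat, a bystander; origin at the centre of its underside.
- timer: Small white countdown timer 60 x 66 x 21 mm, lying flat, a bystander; origin at the centre of its underside.
- cap_press: Grey hand press, fixed on the bench between the clip and the shaker, at the back: footprint 177 x 124 mm, up to 320 mm high with its slanting lever; an obstacle to pass in front of or above, not used. Origin: centre of its underside.

How it is judged:
On the way, in this order (a step that is already met when the one before it is completed fails the run):
1. the hold-down bar is swung fully down round the stud (value of joint hold_bar below 0.04 rad), for 0.2 s.
2. the hairpin clip has snapped onto the stud's neck, above the closed bar (horizontal distance between clip_seat and stud_neck below 0.005 m and z of clip_seat in the frame of stud_neck between -0.0065 and 0.0065 m and value of joint hold_bar below 0.04 rad), for 0.2 s.
At the end, for the whole second after the job is handed in: The bar is down (within 0.04 rad of its stop); the clip's seat is within 5 mm of the stud's axis and 6.5 mm in height of the neck's middle, so it is snapped on between bar and head, released; beaker, tape roll and timer are within 30 mm of where they started, beaker upright (all of step 2 and distance of each of beaker, tape_roll, timer from where it was at the start of the episode below 0.03 m); the robot touches nothing.
It fails at once if the beaker, the tape roll or the timer is pushed more than 30 mm away or the beaker is knocked over (distance of any of beaker, tape_roll, timer from where it was at the start of the episode above 0.03 m or angle between beaker's own z axis and vertical above 0.5 rad).
It also fails if it takes over 64 s, if anything falls off the work surface, if the arm or the gripper's body presses on something with over 40 N, if the wrist force passes 120 N, or if a joint passes its speed limit or range.

## Working session

There is one attempt and no reset: what is moved stays moved. The work goes in short steps, each a Python script; the robot and the scene stay as the last script left them, time stands still between calls to the robot, and variables do not carry over. Pictures are saved under pics/ and viewed, about 8 in all and at most 12, crops included, and the job is handed in when it is done.

```bash
mkdir -p pics; ls; cat > h.py <<'E'
import numpy as np, cv2
from plant import manip, jaws, planner, get_state, imaging, sign_off
def snap(n,tag):
    d=imaging.get_image(n); np.savez(f'pics/{tag}.npz',**{k:np.array(v) for k,v in d.items()})
    cv2.imwrite(f'pics/{tag}.png',d['frame'][:,:,::-1]); return d
def load(tag): return dict(np.load(f'pics/{tag}.npz'))
def ray(d,uv):
    p=cv2.undistortPoints(np.array([[uv]],float),d['intrinsics'],np.array(d['D'],float))[0,0]
    R=np.array(d['R']);t=np.array(d['t']);v=R.T@np.r_[p,1]
    return -R.T@t, v/np.linalg.norm(v)
def onz(d,uv,z):
    c,v=ray(d,uv); return c+v*(z-c[2])/v[2]
def tri(*obs):
    A=np.zeros((3,3));b=np.zeros(3);rs=[ray(d,uv) for d,uv in obs]
    for c,v in rs:
        P=np.eye(3)-np.outer(v,v);A+=P;b+=P@c
    X=np.linalg.solve(A,b); return X,[np.linalg.norm((np.eye(3)-np.outer(v,v))@(X-c)) for c,v in rs]
def proj(d,X):
    return cv2.projectPoints(np.array(X,float).reshape(-1,1,3),cv2.Rodrigues(np.array(d['R']))[0],np.array(d['t'],float),d['intrinsics'],np.array(d['D'],float))[0][:,0]
E
python3 - <<'E'
from h import *
a=[snap(n,n+'0') for n in('scene','top','wrist')]
for d in a: print(-np.array(d['R']).T@d['t'], np.array(d['R'])[2])
cv2.imwrite('pics/st.png',np.hstack([a[0]['frame'],a[1]['frame']])[:,:,::-1])
print(get_state())
E
```

```text
pics
[-0.0301977  -0.63117336  1.03437384] [ 0.46150535  0.43621689 -0.77248148]
[ 0.45492257 -0.11163263  1.41706889] [ 0.05085327 -0.01440574 -0.99860223]
[0.10947532 0.51982766 0.37268192] [ 0.28473184 -0.10582337 -0.95274823]
{'clock': 0.15, 'joint_positions': array([ 9.91624371e-01,  3.13297611e-01,  1.49823383e+00, -2.94366131e-06,
        1.33095625e+00, -2.23367616e-01]), 'dq': array([ 0.0005547 , -0.00209671, -0.00137526,  0.00014555,  0.00022288,
        0.00132477]), 'tau': array([ 1.73244203e-03, -4.12369752e+01, -2.59798640e+01, -1.09783682e-04,
        3.27651323e-03, -3.24543225e-05]), 'eef_pos': array([0.18277949, 0.49196979, 0.23088956]), 'orientation': array([-1.7909699 ,  1.56990129, -2.14677354]), 'wrist_force': array([ 0.01451778, -1.24994798, -0.06491526]), 'torque': array([ 0.05855427, -0.02710848,  0.01526795]), 'grip_width': 0.9996074745652704}
```

View pics/scene0.png

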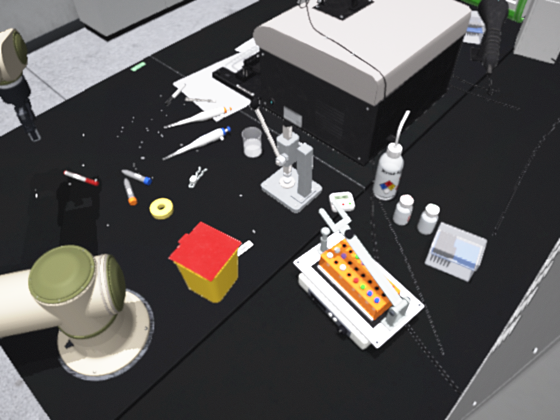

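View pics/top0.png

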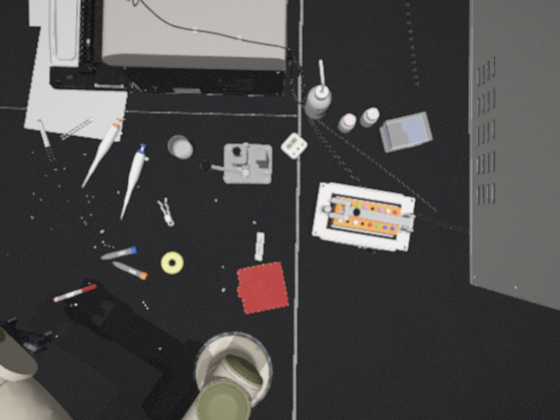

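The clip is at about scene (197,177) and top (166,212). The shaker is at top (365,216), with its stud end towards top (328,208). The press is at top (248,163). I'll zoom in on the clip and shaker next.

```bash
python3 - <<'E'
from h import *
s,t,w=[load(n)['frame'] for n in('scene0','top0','wrist0')]
def c(f,x,y,w,h,W,H): return cv2.resize(f[y:y+h,x:x+w],(W,H),interpolation=cv2.INTER_CUBIC)
a=np.hstack([c(t,305,175,120,90,400,300),c(s,290,200,140,150,400,300)[:, :]])
b=np.hstack([c(t,146,194,40,30,400,300),c(w,0,0,560,420,400,300)])
cv2.imwrite('pics/z1.png',np.vstack([a,b])[:,:,::-1])
E
```

```text
(no output)
```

View pics/z1.png

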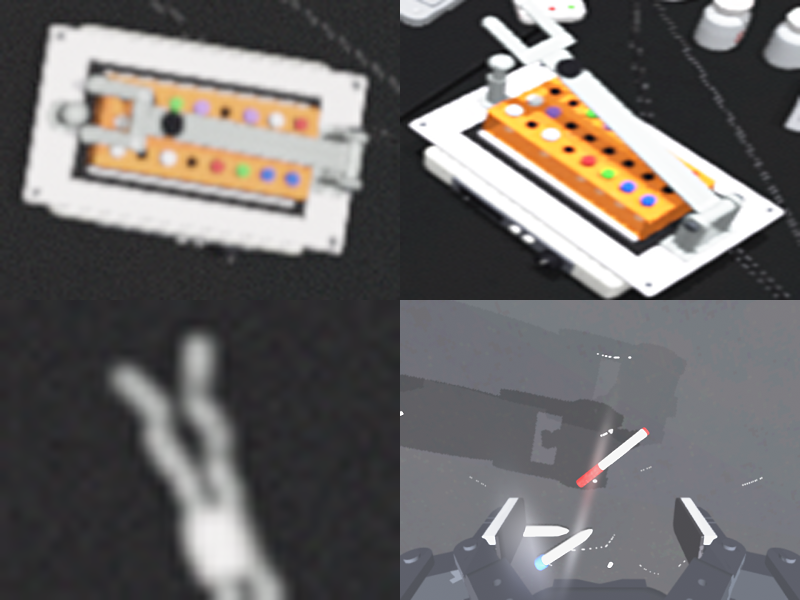

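Crops: the stud head is at top (325.4,209.2) and scene (325,231), and the pad is at top (356.6,211.9) and scene (349,234). The clip grip is at top (167.5,218.5) and its mouth at about (161.8,200), facing away from the robot. I'll do a coarse triangulation, then take two wrist hovers each over the clip and the shaker.

```bash
cat >> h.py <<'E'
from scipy.spatial.transform import Rotation as Ro
def ori(yaw,tilt=0.,tdir=0.):
    """tool down; jaws (tool y) along horizontal direction yaw; then leaned by tilt about horizontal axis tdir"""
    y=np.array([np.cos(yaw),np.sin(yaw),0]);x=np.array([0,0,-1.]);M=np.c_[x,y,np.cross(x,y)]
    L=Ro.from_rotvec(tilt*np.array([np.cos(tdir),np.sin(tdir),0]))
    return (L*Ro.from_matrix(M)).as_euler('xyz')
E
python3 - <<'E'
from h import *
s,t,w=[load(n) for n in('scene0','top0','wrist0')]
for n,a,b in (('stud',(325.4,209.2),(325,231)),('pad',(356.6,211.9),(348.8,233.8))): print(n,tri((t,a),(s,b)))
co=[onz(t,(305+x/3.3333,175+y/3.3333),.071) for x,y in((50,27),(368,72),(340,255),(22,203))];print('tray',np.round(co,3))
print('clip',onz(t,(167.5,218.5),.0095),onz(t,(161.75,200),.002), onz(t,(293,146),.021),onz(t,(180,147),.08),onz(t,(248,163),.0))
R=Ro.from_euler('xyz',get_state()['orientation']).as_matrix();print(R)
print('cam in tool',R.T@(-w['R'].T@w['t']-get_state()['eef_pos']),w['intrinsics'],w['D'])
for yaw in np.radians([90,-90,110,-70]):
  for p in([.43,.2,.2],[.43,-.1,.3]): print(yaw,p,planner.inverse_kinematics(p,ori(yaw)))
E
```

```text
stud (array([ 0.50589302, -0.26688293,  0.15365361]), [np.float64(0.0027717121228068384), np.float64(0.0027717121228067612)])
pad (array([ 0.49578279, -0.34059377,  0.22201457]), [np.float64(7.065524603560283e-05), np.float64(7.065524603536513e-05)])
tray [[ 0.586 -0.257  0.071]
 [ 0.551 -0.548  0.071]
 [ 0.385 -0.523  0.071]
 [ 0.426 -0.234  0.071]]
clip [0.4701016  0.21457638 0.0095    ] [0.52832478 0.23629157 0.002     ] [ 0.70694835 -0.17533953  0.021     ] [0.68519865 0.16774948 0.08      ] [ 0.6526816  -0.03332838  0.        ]
[[-4.87485511e-04  3.48343570e-01  9.37366801e-01]
 [-7.50631353e-04  9.37366521e-01 -3.48343856e-01]
 [-9.99999599e-01 -8.73429493e-04 -1.95474993e-04]]
cam in tool [-0.14177748  0.00045414 -0.07844473] [[358.21078771   0.         279.03053126]
 [  0.         358.21078771 210.83292125]
 [  0.           0.           1.        ]] [0.01641461 0.         0.         0.         0.        ]
1.5707963267948966 [0.43, 0.2, 0.2] [ 1.87589712e-01  2.29710542e-01  1.69229080e+00 -4.44089210e-16
  1.21959132e+00 -1.38320661e+00]
1.5707963267948966 [0.43, -0.1, 0.3] [
[... 244 characters left out ...]
3] [-0.4950781   0.08049971  1.60305454  0.          1.45803841  1.07571823]
1.9198621771937625 [0.43, 0.2, 0.2] [ 1.87589712e-01  2.29710542e-01  1.69229080e+00 -4.44089210e-16
  1.21959132e+00 -1.73227247e+00]
1.9198621771937625 [0.43, -0.1, 0.3] [-0.4950781   0.08049971  1.60305454  0.          1.45803841 -2.41494028]
-1.2217304763960306 [0.43, 0.2, 0.2] [ 1.87589712e-01  2.29710542e-01  1.69229080e+00 -4.44089210e-16
  1.21959132e+00  1.40932019e+00]
-1.2217304763960306 [0.43, -0.1, 0.3] [-0.4950781   0.08049971  1.60305454  0.          1.45803841  0.72665238]<sys>:0: UserWarning: Gimbal lock detected. Setting third angle to zero since it is not possible to uniquely determine all angles.
```

```bash
python3 - 2>/dev/null <<'E'
from h import *
r=np.radians
manip.reach([.47,.20,.17],ori(r(110))); manip.sleep(.3); snap('wrist','c1')
manip.movel([.44,.24,.17]); manip.sleep(.3); snap('wrist','c2')
manip.reach([.43,-.10,.37],ori(r(82.5)))
manip.reach([.45,-.32,.37],ori(r(82.5))); manip.sleep(.3); snap('wrist','b1')
manip.movel([.45,-.26,.37]); manip.sleep(.3); snap('wrist','b2')
jaws.clamp()
print(get_state()['clock'],get_state()['wrist_force'])
f=[load(k)['frame'] for k in('c1','c2','b1','b2')]
g=[cv2.resize(x,(400,300),interpolation=cv2.INTER_AREA) for x in f]
cv2.imwrite('pics/q.png',np.vstack([np.hstack(g[:2]),np.hstack(g[2:])])[:,:,::-1])
E
```

```text
7.2333 [-0.24998659  0.41972158 -0.57549698]
```

View pics/q.png

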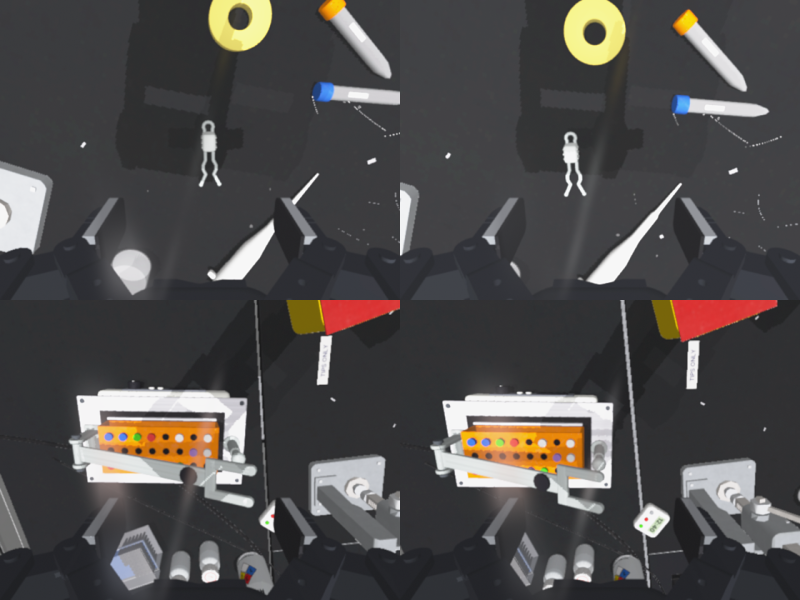

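Wrist views (half-page pixels, ×1.4 for full size): the pad is at b1 (188,175) and b2 (141,181). The clip is at c1 (209,150) and c2 (171,160), mouth pointing down the image. The fork is raised above the stud. Next I compute the positions and press the pad down along its arc.

```bash
python3 - <<'E'
from h import *
# clip: bright blob -> distance transform peak = grip, tips = farthest end
res={}
for k,(u,v) in dict(c1=(292,203),c2=(239,221)).items():
    d=load(k);g=cv2.cvtColor(d['frame'],cv2.COLOR_RGB2GRAY)
    m=(g>120).astype(np.uint8);n,l,st,ce=cv2.connectedComponentsWithStats(m)
    i=l[v-4:v+5,u-4:u+5].max() if l[v,u]==0 else l[v,u]; b=(l==i).astype(np.uint8)
    er=cv2.erode(b,np.ones((7,7)));er=cv2.dilate(er,np.ones((7,7)))&b
    M=cv2.moments(er,True);c=(M['m10']/M['m00'],M['m01']/M['m00']);(rc,rs,ra)=cv2.minAreaRect(cv2.findNonZero(er))
    ys,xs=np.nonzero(b);P=np.c_[xs,ys];far=ys>ys.max()-5
    L=P[far];tips=[L[L[:,0]<L[:,0].mean()].mean(0),L[L[:,0]>L[:,0].mean()].mean(0)]
    loop=P[ys<ys.min()+3].mean(0)
    print(k,st[i],'grip',c,rc,rs,ra,'tips',tips,'loop',loop)
    res[k]=(d,rc,np.mean(tips,0),loop)
a,b=res['c1'],res['c2']
for j,n in((1,'grip'),(2,'mouth'),(3,'loop')): print(n,tri((a[0],a[j]),(b[0],b[j])), onz(a[0],a[j],.002),onz(b[0],b[j],.002))
d1,d2=load('b1'),load('b2')
print('pad',tri((d1,(263.5,245)),(d2,(198,253.5)),(load('top0'),(356.6,211.9)),(load('scene0'),(348.8,233.8))))
# tray corners
for d in(d1,d2):
    g=d['frame'].astype(int);m=((g.min(2)>185)).astype(np.uint8)
    n,l,st,ce=cv2.connectedComponentsWithStats(m);i=1+st[1:,4].argmax();cn=cv2.findNonZero((l==i).astype(np.uint8));h=cv2.convexHull(cn)
    q=cv2.approxPolyDP(h,6,True)[:,0];print(st[i],[tuple(x)+tuple(np.round(onz(d,x,.071)[:2],3)) for x in q])
E
```

```text
c1 [ 278  169   32   93 1243] grip (292.22283609576425, 198.18232044198896) (292.5, 198.0) (28.0, 19.0) 90.0 tips [array([281.        , 258.65517241]), array([306.5       , 258.36363636])] loop [291.125   170.15625]
c2 [ 227  184   34   92 1331] grip (238.84859154929578, 213.9788732394366) (239.0, 214.0) (28.0, 20.0) 90.0 tips [array([232.        , 272.65517241]), array([257.33333333, 272.14285714])] loop [238.25  185.375]
grip (array([0.47122621, 0.21442838, 0.01285924]), [np.float64(8.44118868718969e-05), np.float64(8.441188687179566e-05)]) [0.47387383 0.21583848 0.002     ] [0.47509604 0.21451663 0.002     ]
mouth (array([0.52873828, 0.23779442, 0.00321931]), [np.float64(4.312012292165011e-05), np.float64(4.312012292152271e-05)]) [0.52922225 0.23801854 0.002     ] [0.52941916 0.23791591 0.002     ]
loop (array([4.50662892e-01, 2.05753529e-01, 5.20524891e-05]), [np.float64(0.0003237676174802708), np.float64(0.00032376761748022806)]) [0.45058905 0.20574856 0.002     ] [0.44986706 0.20561671 0.002     ]
pad (array([ 0.49586585, -0.33933035,  0.21937481]), [np.float64(0.00142209822542
[... 387 characters left out ...]
float64(0.386), np.float64(-0.478)), (np.int32(267), np.int32(128), np.float64(0.407), np.float64(-0.327)), (np.int32(344), np.int32(139), np.float64(0.432), np.float64(-0.236))]
[  60  134  238  129 8918] [(np.int32(294), np.int32(262), np.float64(0.587), np.float64(-0.257)), (np.int32(237), np.int32(262), np.float64(0.576), np.float64(-0.333)), (np.int32(69), np.int32(191), np.float64(0.451), np.float64(-0.527)), (np.int32(60), np.int32(142), np.float64(0.391), np.float64(-0.518)), (np.int32(94), np.int32(134), np.float64(0.386), np.float64(-0.475)), (np.int32(257), np.int32(135), np.float64(0.413), np.float64(-0.281)), (np.int32(297), np.int32(145), np.float64(0.431), np.float64(-0.235))]
```

```bash
cat >> h.py <<'E'
yaw=-.14; XS=np.array([np.cos(yaw),np.sin(yaw),0]); YS=np.array([-np.sin(yaw),np.cos(yaw),0]); Z=np.array([0,0,1.])
stud=np.array([.507,-.2685,0]); hinge=stud-.244*YS+.136*Z
def pad(th,off=0):
    c,s=np.cos(th),np.sin(th); return hinge+YS*(.192*c-(.0075+off)*s)+Z*(.192*s+(.0075+off)*c)
E
python3 - 2>/dev/null <<'E'
from h import *
th=.42
manip.reach(pad(th,.05),ori(yaw+np.pi/2,th,yaw))
print(get_state()['clock'],get_state()['wrist_force'],get_state()['grip_width'])
manip.movel(pad(th,.008),vel=.1)
f0=get_state()['wrist_force']; print(f0)
for th in [.40,.32,.24,.16,.1,.05,.025,.01,0,-.008,-.016]:
    manip.movel(pad(th),ori(yaw+np.pi/2,th,yaw),vel=.08)
    s=get_state();f=s['wrist_force']-f0; print(th,np.round(f,1),np.round(s['eef_pos']-pad(th),4))
    if f[2]>12: break
print(s['clock'])
manip.movel(pad(0,.06),ori(yaw+np.pi/2))
manip.reach(stud+[-.03,0,.27],ori(yaw+np.pi/2)); manip.sleep(.3); snap('wrist','d1')
manip.movel(stud+YS*.05+XS*-.05+Z*.27); manip.sleep(.3); snap('wrist','d2'); print(get_state()['clock'])
a=np.hstack([load(k)['frame'] for k in('d1','d2')])
cv2.imwrite('pics/d.png',cv2.resize(a,(800,300),interpolation=cv2.INTER_AREA)[:,:,::-1])
E
```

```text
7.9 [-0.72463386  0.05403831  0.66939136] 0.005565994388550605
[-0.07957947 -0.43015249 -0.35626359]
0.4 [-0.2  0.9  0.9] [ 0.0001 -0.      0.0007]
0.32 [-0.8  0.7  0.9] [0.0001 0.     0.0007]
0.24 [0.7 0.2 0.6] [ 0.     -0.0002  0.0006]
0.16 [0.4 1.4 1.5] [ 0.0001 -0.0002  0.0005]
0.1 [-0.4  0.4 -0.1] [ 0.     -0.0001  0.0004]
0.05 [-0.2 -0.2  0.7] [ 0.     -0.      0.0004]
0.025 [0.  0.8 0.7] [-0.     -0.0001  0.0003]
0.01 [ 0.1 -0.  -0.6] [-0.      0.0001  0.    ]
0 [ 0.1 -0.1  1.2] [0.0001 0.     0.0001]
-0.008 [-2.9  2.5 10.6] [ 0.0001 -0.0001  0.0015]
-0.016 [-6.6  5.7 21.8] [ 0.0002 -0.0002  0.0028]
11.6
13.8417
```

View pics/d.png

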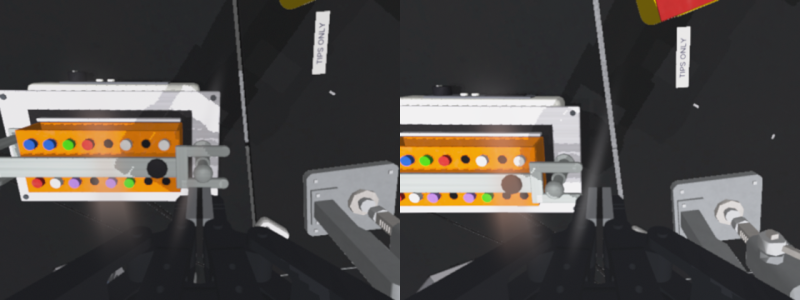

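The bar is down and the fork straddles the stud, which is at d1 about (204,165)×1.4 and d2 (555,185). I'll zoom in to measure the head.

```bash
python3 - 2>/dev/null <<'E'
from h import *
o=[]
for k,(x,y) in dict(d1=(245,190),d2=(180,205)).items():
    f=load(k)['frame'][y:y+80,x:x+80]; o.append(cv2.resize(f,(400,400),interpolation=cv2.INTER_CUBIC))
    for z in(.162,.152,.139,.071): print(k,z,(proj(load(k),[stud+Z*z])[0]-[x,y])*5)
cv2.imwrite('pics/e.png',np.hstack(o)[:,:,::-1])
E
```

```text
d1 0.162 [193.35966292 286.76007911]
d1 0.152 [192.41427979 261.11794109]
d1 0.139 [191.27791558 230.29173971]
d1 0.071 [186.62346719 103.98488791]
d2 0.162 [169.11349465 328.94290059]
d2 0.152 [179.91180001 299.89955919]
d2 0.139 [192.91249965 264.92514669]
d2 0.071 [246.40604263 120.9309141 ]
```

View pics/e.png

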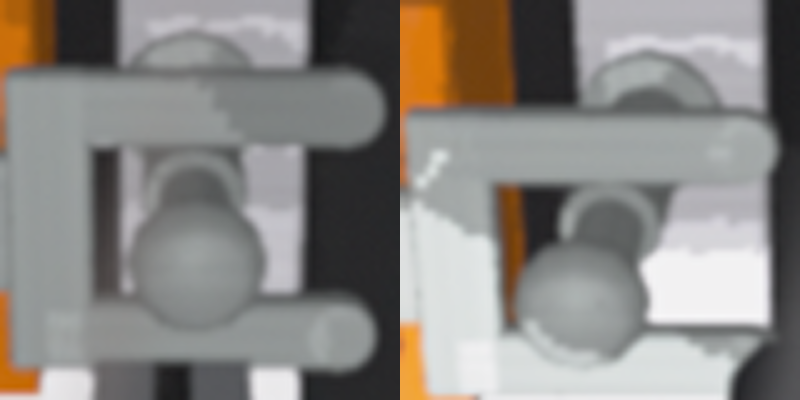

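```bash
python3 - 2>/dev/null <<'E'
from h import *
X,e=tri((load('d1'),(245+197/5,190+264/5)),(load('d2'),(180+182/5,205+304/5))); print('head',X,e)
cy=.389; g=np.array([.4727,.2150,0]); o=ori(cy+np.pi/2)
manip.reach([.43,-.10,.37],ori(.6+np.pi/2)); jaws.open_gripper()
manip.reach(g+Z*.10,o); manip.movel(g+Z*.002,vel=.1)
print(get_state()['wrist_force']); jaws.clamp(); s=get_state(); print(s['grip_width'],s['eef_pos'],s['wrist_force'])
manip.movel(g+Z*.12); s=get_state(); print(s['clock'],s['grip_width'],s['wrist_force'])
manip.sleep(.2);d=snap('wrist','g1')
x,y=np.int32(proj(d,[s['eef_pos']])[0]);print(x,y)
cv2.imwrite('pics/g.png',cv2.resize(d['frame'][180:420,120:440],(640,480))[:,:,::-1])
E
```

```text
head [ 0.50673937 -0.26776651  0.1541077 ] [np.float64(3.494707385613305e-05), np.float64(3.494707385606381e-05)]
[-0.03126746  0.36100191 -0.02674533]
0.16327324400954654 [0.47287762 0.21505575 0.0022717 ] [-0.83980905  0.25112922  4.13025805]
19.5417 0.16638793434564 [ 0.6532404  -0.53882282 -1.24972133]
277 280
```

View pics/g.png

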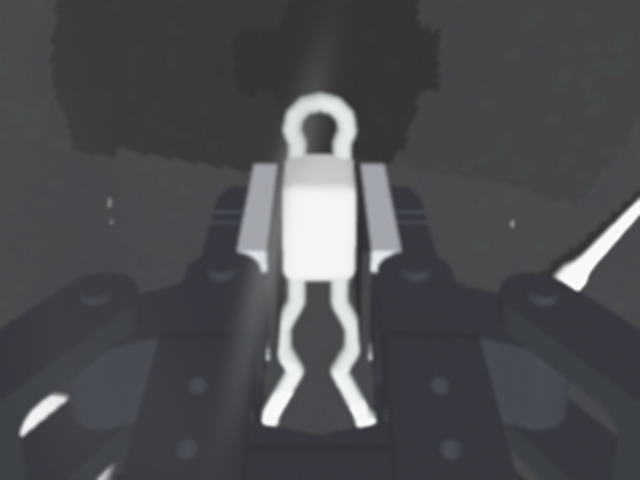

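The clip is held straight and centred: mouth tips at full-frame px (255,390) and (304,390), loop end at (280,227). I'll check the seat offset in the tool frame, then carry it to the pre-insert pose.

```bash
sed -i 's/stud=np.array(\[.507,-.2685,0\])/stud=np.array([.5068,-.268,0])/' h.py; python3 - 2>/dev/null <<'E'
from h import *
d=load('g1');p=get_state()['eef_pos'];H=np.array([np.cos(.389),np.sin(.389),0]);V=np.cross(Z,H)
for n,uv,dz in(('mouth',(279.5,390.5),.002),('loop',(280,227.5),.002),('gripfront',(279.5,320),.019)):
    q=onz(d,uv,p[2]+dz)-p;print(n,q@H,q@V)
o=ori(yaw+np.pi/2)
manip.reach([.44,.05,.36],ori(.1+np.pi/2)); manip.reach(stud-XS*.09+Z*.25,o)
manip.movel(stud-XS*.09+Z*.146,vel=.12); manip.sleep(.3)
s=get_state();print(s['clock'],s['eef_pos'],s['grip_width'],s['wrist_force'])
w=snap('wrist','h1');sc=snap('scene','h2')
u=proj(sc,[stud+Z*.15])[0].astype(int);print(u,proj(w,[stud+Z*.152,stud+Z*.162]))
a=cv2.resize(w['frame'][160:420,110:450],(440,336));b=cv2.resize(sc['frame'][u[1]-35:u[1]+35,u[0]-45:u[0]+30],(360,336),interpolation=cv2.INTER_CUBIC)
cv2.imwrite('pics/h.png',np.hstack([a,b])[:,:,::-1])
E
```

```text
mouth 0.05810452515522563 0.0010299337564161407
loop -0.026123849919024764 0.0011928670128185932
gripfront 0.006773003376739579 0.0009480847098618959
23.4667 [ 0.41774534 -0.25552926  0.1462749 ] 0.16859365789151068 [ 0.26640207 -0.5555367  -0.53883425]
[324 232] [[277.73000153 447.80505186]
 [277.67646277 467.69672325]]
```

View pics/h.png

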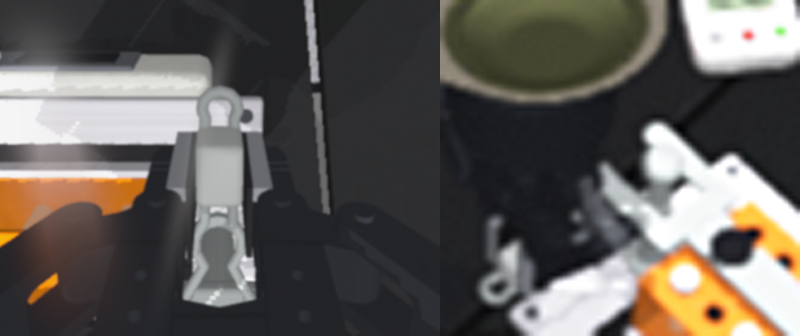

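The clip mouth is in line with the stud: legs midline and stud base agree at crop x≈218. The scene view shows the clip in front of the stud at neck height. Now I push in small steps while watching the force.

```bash
python3 - 2>/dev/null <<'E'
from h import *
f0=get_state()['wrist_force']
for x in [.075,.066,.060,.056,.053,.050,.048,.046,.044,.042,.040,.038,.0365,.035]:
    manip.movel(stud-XS*x+Z*.146,vel=.04); s=get_state();f=s['wrist_force']-f0
    print(x,'fx %.1f fy %.1f fz %.1f'%(f@XS,f@YS,f[2]),round(s['grip_width'],3),np.round(s['eef_pos']-(stud-XS*x+Z*.146),4))
    if np.linalg.norm(f)>30: break
print(s['clock'])
w=snap('wrist','i1');sc=snap('scene','i2');u=(324,232)
a=cv2.resize(w['frame'][160:420,110:450],(440,336));b=cv2.resize(sc['frame'][u[1]-35:u[1]+35,u[0]-45:u[0]+30],(360,336),interpolation=cv2.INTER_CUBIC)
cv2.imwrite('pics/i.png',np.hstack([a,b])[:,:,::-1])
E
```

```text
0.075 fx -0.7 fy 1.7 fz 0.3 0.17 [ 0.0001  0.0001 -0.0002]
0.066 fx -1.1 fy 0.8 fz -0.5 0.171 [ 0.0001  0.     -0.0001]
0.06 fx -0.8 fy 1.6 fz 0.1 0.173 [ 0.0002  0.     -0.    ]
0.056 fx -0.5 fy 1.2 fz 1.3 0.171 [ 0.0001 -0.     -0.    ]
0.053 fx -1.4 fy -0.2 fz 0.3 0.173 [ 0.0002 -0.0003  0.    ]
0.05 fx -2.7 fy -0.4 fz -1.5 0.17 [-0.0003  0.     -0.0003]
0.048 fx -4.4 fy 0.2 fz 2.3 0.169 [-0.     -0.0001  0.    ]
0.046 fx 0.5 fy -0.2 fz 0.0 0.171 [ 0.0004 -0.0002  0.0002]
0.044 fx 5.7 fy 0.6 fz -2.8 0.173 [ 0.001  -0.0003  0.0004]
0.042 fx 5.4 fy -0.5 fz -1.6 0.172 [ 0.0009 -0.0002  0.0002]
0.04 fx 3.5 fy -2.4 fz -0.6 0.172 [ 0.0005 -0.0002  0.0001]
0.038 fx 2.1 fy -0.2 fz 0.5 0.171 [0.0002 0.     0.    ]
0.0365 fx -0.3 fy 0.2 fz 0.9 0.17 [-0.0001  0.0001 -0.0001]
0.035 fx -1.1 fy 0.6 fz -0.4 0.164 [-0.      0.     -0.0001]
27.5167
```

View pics/i.png

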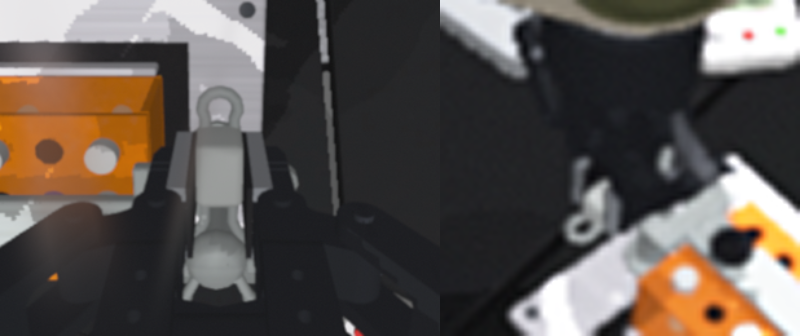

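The force profile shows the snap: about 4 N resistance, then a pull-in to zero. The stud head now sits over the legs, with the mouth ends past it. Next: release, retreat and check.

```bash
python3 - 2>/dev/null <<'E'
from h import *
jaws.open_gripper(); print(get_state()['wrist_force'])
p=get_state()['eef_pos']; manip.movel(p+Z*.12,vel=.1)
manip.movel(stud-XS*.06+Z*.28); manip.sleep(.3); s=get_state(); print(s['clock'],s['grip_width'],s['wrist_force'])
w=snap('wrist','j1'); manip.movel(stud-XS*.09+YS*.06+Z*.28); manip.sleep(.3); w2=snap('wrist','j2'); snap('top','jt')
o=[]
for d in(w,w2):
    c=proj(d,[stud+Z*.147-XS*.015])[0].astype(int); x,y=c-50
    o.append(cv2.resize(d['frame'][y:y+100,x:x+100],(400,400),interpolation=cv2.INTER_CUBIC)); print(x,y)
    for n,k in(('head',[0,0,.157]),('wire',[0,0,.1455]),('grip',[-.037,0,.162]),('mouth',[.024,0,.1455]),('loop',[-.062,0,.1455])): print(n,np.round((proj(d,[stud+XS*k[0]+Z*k[2]])[0]-[x,y])*4))
cv2.imwrite('pics/j.png',np.hstack(o)[:,:,::-1])
E
```

```text
[-0.11305739  0.38687326  0.37821211]
30.2917 1.0027771054167829 [0.28028959 0.35730761 0.76784407]
227 201
head [203. 289.]
wire [203. 264.]
grip [203. 129.]
mouth [203. 364.]
loop [203. -18.]
158 233
head [198. 289.]
wire [208. 260.]
grip [182. 141.]
mouth [214. 354.]
loop [191.  -5.]
```

View pics/j.png

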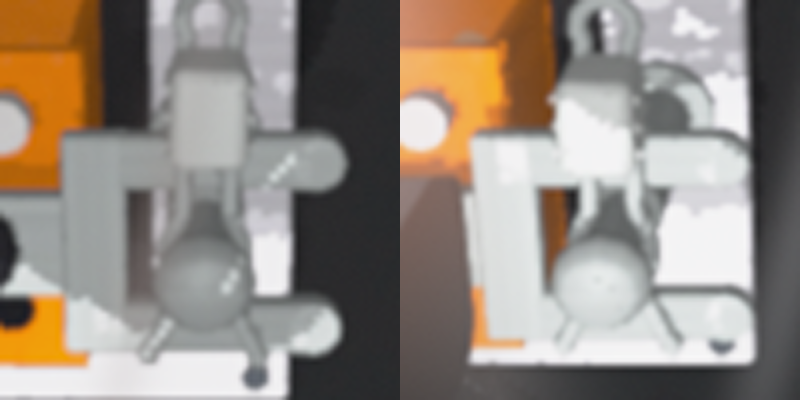

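Both views show the clip level and centred on the stud: legs under the head at crop (205,280), mouth ends past it at y≈358, grip free, gripper clear. I'll check numerically that the bystanders stayed put, then hand in.

```bash
python3 - 2>/dev/null <<'E'
from h import *
a,b=load('top0')['frame'],load('jt')['frame']
for n,(x,y) in dict(tape=(172,262),beaker=(180,147),timer=(293,146)).items():
    A=a[y-14:y+14,x-14:x+14];r=cv2.matchTemplate(b[y-26:y+26,x-26:x+26],A,cv2.TM_CCOEFF_NORMED);_,v,_,l=cv2.minMaxLoc(r);print(n,'shift px',l[0]-12,l[1]-12,round(v,3))
print(get_state()['clock']); sign_off()
E
```

```text
tape shift px 0 0 0.999
beaker shift px 0 0 0.999
timer shift px 0 0 1.0
31.3417
the job is handed in; nothing more can be done
```

The bar is down round the stud, the hairpin clip is snapped onto the neck and released, and the job was handed in at about 31 s. No verdict came back, so what follows rests on my own checks.

- **Bar:** I pressed the thumb pad along its arc to the stop. The wrist force rose to about 22 N below the level position. Later wrist views show the fork lying round the stud.
- **Clip:** I gripped it from the bench and pushed it on along shaker +x. Resistance peaked at about 4 N in the sampled steps, then the clip pulled in by about 6 N, and the force was near zero at the seat. That 4 N is below the stated 6 to 14 N, probably because I only read the force between steps.
- **Last wrist views:** Both show the legs under the stud's head, the mouth ends past it and the grip free. Head and clip appeared about 1 to 2 mm nearer the robot than my stud estimate. They agree with each other to about 1 mm, inside the 5 mm limit. I judged the clip's final height by eye from these views and did not measure it.
- **Bystanders:** The beaker, tape roll and timer show no shift in the top view (0 px). The gripper was open and clear at hand-in.

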